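Straightedge from its hook to the slide plate

ROBOT

A 6-joint arm with a two-finger parallel gripper is mounted at the origin on the work surface. World frame = base frame: x ahead of the robot, y to its left, z up, the work surface at z = 0. Lengths are in m, angles in rad, forces in N, time in s.
With the tool pointing down it reaches from about 0.275 to 0.825 m from the base axis. Payload 4.9 kg.
Tool frame: the origin (TCP) lies midway between the tips of the shut fingers; the grasp point (between the pads) lies 19 mm behind it (bot.grip_depth is the distance from the TCP to the grasp point, in m); y points along the fingers, x is the direction in which the jaws open and shut, and the axes are right-handed (so a half turn about y gives the same grasp; the last joint's range is limited). The gripper opens to 85 mm and grips with 20 to 120 N. Pads are 22 mm wide; open, the fingers measure 114 mm over their backs; the gripper's body (76 mm by 85 mm) begins 54 mm behind the grasp point. The pads swing forward as they close: fully open they stand 13 mm farther back than shut.
Start: joints at [-1.24, 0.326, -0.193, 1.052, 0, 1.437], TCP at [0.247, -0.492, 0.231] pointing down, gripper open.
Joint ranges: [-2.65, 2.65], [-0.97, 1.79], [-1.3, 1.35], [-1.93, 2.1], [-1.47, 1.37], [-3.14, 3.14]. Speed limits (rad/s): [2.57, 2.57, 3.14, 3.14, 3.14, 3.14].

INTERFACE

Orientations are given as a unit quaternion [w, x, y, z].
In Python, from cell import bot gives the robot as it stands. Calls block until the motion is done:
- bot.move_pose(position, orientation): joint-space move of the TCP to a pose.
- bot.move_linear(position, speed=0.15, rotation=None, until_force=None): straight line of the TCP; rotation=None keeps the orientation; speed is the mean speed in m/s. With until_force (N) it stops when the force on the tool has changed by that much, and returns True; else False.
- bot.goto_joints(angles): joint-space move.
- bot.set_gripper(opening, grasp_force=None): opening from 0.0 (shut) to 1.0 (fully open); grasp_force is the grip in N (None keeps the last); returns when the fingers have stopped.
- bot.wait(seconds).
- bot.solve_ik(position, orientation): joint angles nearest the present ones, or None.
- bot.camera(name): name is "scene" or "top" or "wrist"; returns the picture (420x560x3 uint8, red, green, blue); there is no depth.
- bot.calibration(name): a dict with "mtx" (3x3 intrinsics, pixels), "extrinsics" (4x4, takes a point from world to camera coordinates); the wrist camera has in their place "hand_eye" (4x4, takes a point from camera to tool coordinates, whose origin is the TCP and whose axes are the tool frame's). Camera axes: x right, y down, z forward; pixel columns grow to the right and rows downward; lengths in m; the calibration is good to about 2 mm. A picture is of the moment at which its call begins: read the wrist's pose just before it. calibration takes no time and is no camera call.
A pose or a line that the arm cannot do raises bot.PlanningError and nothing moves.
- bot.close_job(): hands the job in, once; it reports no verdict.
Trained networks look in the newest picture that a camera, given by its name, has taken for a name from the list of things; names that differ only in an ending like _2 or _b are one class to them, and where a whole thing is asked for, a point or a joint stands for the part that bears it (a point fixed in the world has none). Each returns a list of dicts, best first, with "confidence" (0 to 1); they miss things now and then, are a little off and sometimes report something else, mostly with a low value. They report only what shows in the picture. A call takes as long as a camera call. They do not tell look-alikes from the thing itself.
- bot.search_frame(camera, thing): "bbox" ([left, top, width, height] in pixels, round what is visible of it).
Readings, each from a call of its own:
- bot.read_clock(): time.
- bot.read_joint_positions(): joint angles.
- bot.read_joint_vel(): joint speeds.
- bot.read_joint_efforts(): joint torques, N m.
- bot.read_position(): TCP position.
- bot.read_tool_rot(): TCP orientation.
- bot.read_ft_force(): force on the tool from outside, world axes, zero at the start.
- bot.read_moment(): the same for the moment, N m.
- bot.read_gripper_width(): opening from 0.0 (shut) to 1.0 (fully open).
Only numpy, scipy, OpenCV 4.12 (cv2) and the standard library are available. Lean on these libraries where they do the work, as an engineer would, in place of code of your own. Each camera call takes 0.05 s, during which the arm holds its last target.

TASK

Lift the longer of the two hanging straightedges up and off its hook, lay it flat on the bench along the long side of the slide plate that faces the robot, and press it gently home against the plate, so that it ends flush with that side and spans its whole length. Do not shove the plate, and leave the shorter straightedge hanging and everything else undisturbed.

Things in the scene. Friction and masses are not known exactly. Their poses are not given: they have to be found in the camera images.
- straightedge: Longer straightedge: aluminium bar 190 mm long (y), 50 wide (x), 6 thick, with an upright black handle plate across its middle, 10 mm thick (x), 70 long (y), z = 6 to 78 mm. 180 to 350 g. Origin: centre of the bar's underside, z up. At the start it hangs level on stand_a's tongue, its y across the tongue. Grip the handle top from above across its 10 mm.
- window (a point): Centre of the window through the long straightedge's handle plate, 30 mm above its origin. The window is 34 mm wide (y) and 24 mm high (z = 18 to 42 mm); its upper edge rests on the hook's tongue; the 36 mm above it are solid. To come off it must be raised 8 to 19 mm, then drawn along the stand's -x past the lip.
- edge_end_a (a point): Point on the long straightedge's underside, on its centre line, 75 mm from its origin along its +y; 25 mm from either long edge.
- edge_end_b (a point): The same, 75 mm along its -y.
- short_edge: The shorter straightedge, 110 mm long (y), otherwise shaped like the long one, hanging from stand_b; leave it. Origin: centre of the bar's underside, z up.
- stand_a: Fixed steel hook stand: base 110 x 90 x 10 mm; 20 x 20 mm post, 150 mm high, at its middle; level flat tongue 24 mm wide, 5 mm thick, top at z = 150 mm, from the post along the stand's -x to x = -115 mm, its last 5 mm turned up as a lip 8 mm above the tongue. Origin: base underside, on the post's axis. The long straightedge hangs here, left or right.
- stand_a_hook (a point): Point on the upper face of stand_a's tongue, on its centre line, 85 mm from the post's axis and 25 mm behind the inner face of the lip; stand's axes.
- stand_b: A stand like stand_a, on the other side; the short straightedge hangs here.
- slide_plate: Grey metal slab carrying five glass slides, 100 mm deep (x), 150 mm long (y), 22 mm high (24 mm over the slides), loose, about 1.8 kg. Origin: centre of its underside. The long side facing the robot is its face at x = -50 mm, so the straightedge lies flush when its centre line is at x = -75 mm in the plate's frame. It stands on the bench.
- petri_dish: Bystander: flat closed petri dish, 94 mm across and 18 mm high, in front of the plate. Origin: centre of its underside.
- staining_jar: Bystander: square glass jar with white lid, 60 x 60 mm, 97 mm high. Origin: centre of its underside.
- reagent_bottle: Bystander: amber bottle, 64 mm across, 140 mm high. Origin: centre of its underside.
- beaker: Bystander: open clear beaker, 70 mm across, 90 mm high. Origin: centre of its underside.
- forceps: Bystander: steel forceps lying flat, about 130 mm long, 6 mm high. Origin: centre of its underside.
Mind the look-alikes: they are no part of the job. What is shaped like the straightedge but purple is not meant.

How it is judged:
On the way, in this order (a step that is already met when the one before it is completed fails the run):
1. the long straightedge is off its hook: more than 135 mm from the post, held above the bench, not touching the stand (horizontal distance between straightedge and stand_a above 0.135 m and height (world z) of straightedge above 0.05 m and contact force between straightedge and stand_a below 0.05 N), for 0.1 s.
2. lying on the bench at the plate's near side, the straightedge is pressed against the plate with more than 1 N (contact force between straightedge and slide_plate above 1 N and height (world z) of straightedge below 0.006 m and x of straightedge in the frame of slide_plate below -0.06 m), for 0.05 s.
At the end, for the whole second after the job is handed in: The long straightedge lies flat on the bench, released and at rest, along the plate's long side facing the robot, with no gap over 2 mm at either end, its middle within 18 mm of the side's middle; the plate lies within 8 mm of where it was; the short straightedge still hangs (x of edge_end_a in the frame of slide_plate between -0.077 and -0.072 m and x of edge_end_b in the frame of slide_plate between -0.077 and -0.072 m and y of straightedge in the frame of slide_plate between -0.018 and 0.018 m and height (world z) of straightedge below 0.003 m and angle between straightedge's own z axis and vertical below 0.03 rad and linear speed of straightedge below 0.01 m/s and angular speed of straightedge below 0.05 rad/s and distance of slide_plate from where it was at the start of the episode below 0.008 m and distance of short_edge from where it was at the start of the episode below 0.03 m and angle between slide_plate's own z axis and vertical below 0.05 rad and height (world z) of short_edge above 0.09 m); the robot touches nothing.
It fails at once if the slide plate is shoved more than 8 mm or lifted (distance of slide_plate from where it was at the start of the episode above 0.008 m or height (world z) of slide_plate above 0.01 m).
It fails at once if the short straightedge is taken down or moved more than 30 mm (distance of short_edge from where it was at the start of the episode above 0.03 m).
It fails at once if another thing on the bench (dish, jar, bottle, beaker, forceps) is moved more than 30 mm or tipped over (distance of any of petri_dish, staining_jar, reagent_bottle, beaker, forceps from where it was at the start of the episode above 0.03 m or angle between any of petri_dish, staining_jar, reagent_bottle, beaker, forceps's own z axis and vertical above 0.4 rad).
It also fails if it takes over 48 s, if anything falls off the work surface, if the arm or the gripper's body presses on something with over 40 N, if the wrist force passes 120 N, or if a joint passes its speed limit or range.

## Working session

There is one attempt and no reset: what is moved stays moved. The work goes in short steps, each a Python script; the robot and the scene stay as the last script left them, time stands still between calls to the robot, and variables do not carry over. Pictures are saved under pics/ and viewed, and the job is handed in when it is done.

```bash
mkdir -p pics; ls; python3 - <<'E'
from cell import bot
import cv2
for n in ("scene","top","wrist"):
    im=bot.camera(n); cv2.imwrite(f"pics/{n}0.png",im[:,:,::-1])
    c=bot.calibration(n); print(n,{k:__import__('numpy').round(v,4).tolist() for k,v in c.items()})
for n in ("scene","top"):
    for t in ("straightedge","short_edge","stand_a","slide_plate","petri_dish","window","forceps","staining_jar","reagent_bottle","beaker"):
        print(n,t,[( [round(float(x)) for x in d['bbox']],round(d['confidence'],2)) for d in bot.search_frame(n,t)])
print(bot.read_clock())
E
```

```text
pics
scene {'mtx': [[385.9353, 0.0, 280.9402], [0.0, 385.9353, 208.3156], [0.0, 0.0, 1.0]], 'extrinsics': [[-0.1555, 0.9878, -0.003, 0.095], [0.8027, 0.1245, -0.5833, -0.3537], [-0.5758, -0.0931, -0.8123, 1.2853], [0.0, 0.0, 0.0, 1.0]]}
top {'mtx': [[412.9353, 0.0, 277.1951], [0.0, 412.9353, 209.9721], [0.0, 0.0, 1.0]], 'extrinsics': [[-0.011, -0.9999, 0.0005, -0.0161], [-0.9934, 0.0109, -0.1145, 0.5388], [0.1145, -0.0017, -0.9934, 1.0628], [0.0, 0.0, 0.0, 1.0]]}
wrist {'mtx': [[322.3543, 0.0, 279.8733], [0.0, 322.3543, 209.682], [0.0, 0.0, 1.0]], 'hand_eye': [[1.0, 0.0003, 0.0004, -0.0006], [-0.0003, -0.328, 0.9447, -0.1426], [0.0004, -0.9447, -0.328, 0.0841], [0.0, 0.0, 0.0, 1.0]]}
scene straightedge [([204, 125, 30, 40], 0.93), ([136, 146, 78, 36], 0.84), ([344, 146, 54, 41], 0.78)]
scene short_edge [([370, 179, 52, 31], 0.65)]
scene stand_a [([162, 161, 40, 83], 0.93), ([374, 176, 44, 101], 0.59), ([135, 150, 81, 31], 0.46), ([238, 252, 68, 45], 0.35)]
scene slide_plate [([239, 249, 67, 45], 0.9)]
scene petri_dish [([300, 175, 32, 31], 0.63)]
scene window [([138, 152, 81, 28], 0.
[... 259 characters left out ...]
], 0.82)]
top straightedge [([353, 277, 26, 75], 0.76), ([347, 222, 82, 38], 0.69), ([152, 285, 69, 59], 0.64)]
top short_edge [([140, 224, 54, 28], 0.91), ([176, 111, 32, 35], 0.6), ([349, 187, 51, 64], 0.51), ([231, 250, 34, 42], 0.34)]
top stand_a [([348, 189, 50, 62], 0.83), ([152, 188, 37, 68], 0.6), ([141, 226, 50, 28], 0.25)]
top slide_plate [([245, 150, 61, 49], 0.72)]
top petri_dish [([233, 251, 31, 39], 0.74)]
top window [([350, 223, 78, 33], 0.84), ([352, 277, 28, 73], 0.78), ([153, 285, 68, 59], 0.78)]
top forceps [([314, 257, 22, 6], 0.68), ([231, 107, 28, 30], 0.37)]
top staining_jar []
top reagent_bottle [([232, 105, 25, 34], 0.88)]
top beaker [([335, 112, 38, 32], 0.86)]
1.15
```

```bash
python3 - <<'E'
import cv2
a=cv2.imread('pics/scene0.png')[100:380,100:460];cv2.imwrite('pics/s0c.png',cv2.resize(a,(771,600),interpolation=2))
a=cv2.imread('pics/top0.png')[90:390,100:460];cv2.imwrite('pics/t0c.png',cv2.resize(a,(720,600),interpolation=2))
E
```

```text
(no output)
```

View pics/s0c.png

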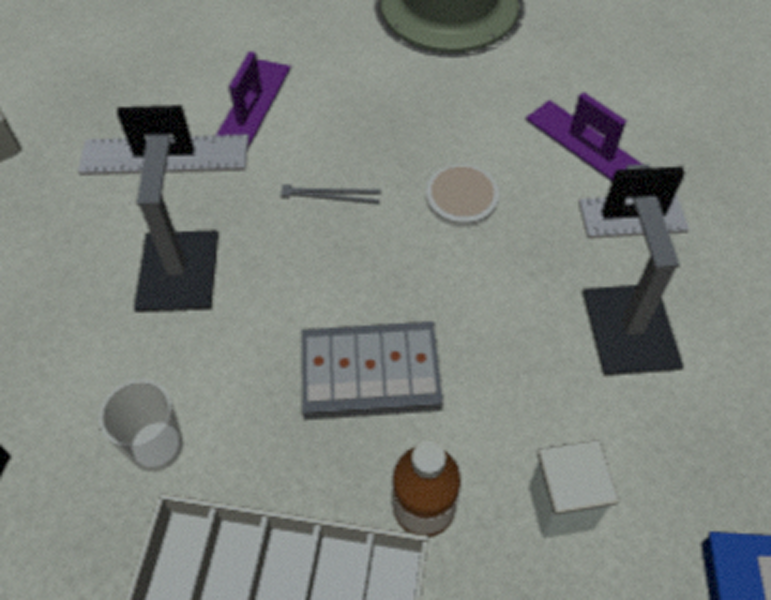

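View pics/t0c.png

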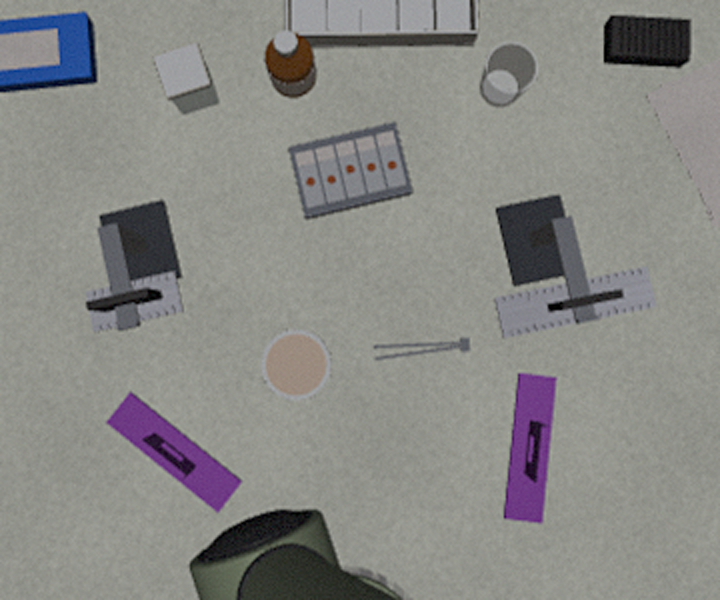

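View pics/wrist0.png

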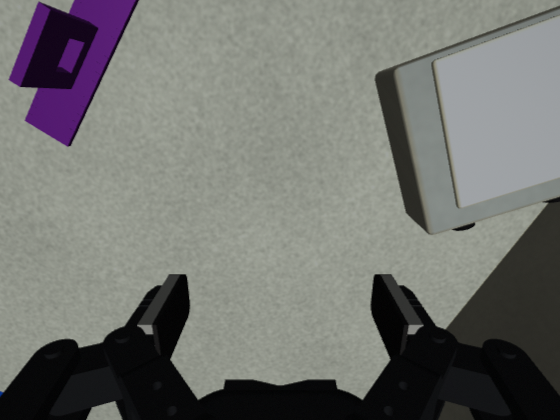

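The hanging metal bars are at top-view px (387,240), right, about 80 px long, and (165,238), left, about 54 px long. The two purple ones at (365,314) and (186,314) lie on the bench and are look-alikes. The right one (scene px (175,163)) fits as the long straightedge on stand_a. I'll enlarge it to confirm.

```bash
python3 - <<'E'
import cv2,numpy as np
s=cv2.imread('pics/scene0.png');t=cv2.imread('pics/top0.png')
a=cv2.resize(s[120:250,130:230],(460,598),interpolation=2)
b=cv2.resize(t[180:265,340:435],(335,300),interpolation=2)
c=cv2.resize(t[180:265,130:225],(335,300),interpolation=2)
cv2.imwrite('pics/c1.png',np.hstack([a,np.vstack([b,c])[:598]]))
a=cv2.resize(t[140:205,235:315],(800,650)[:2],interpolation=2)[:600]
cv2.imwrite('pics/c2.png',a)
E
```

```text
(no output)
```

View pics/c1.png

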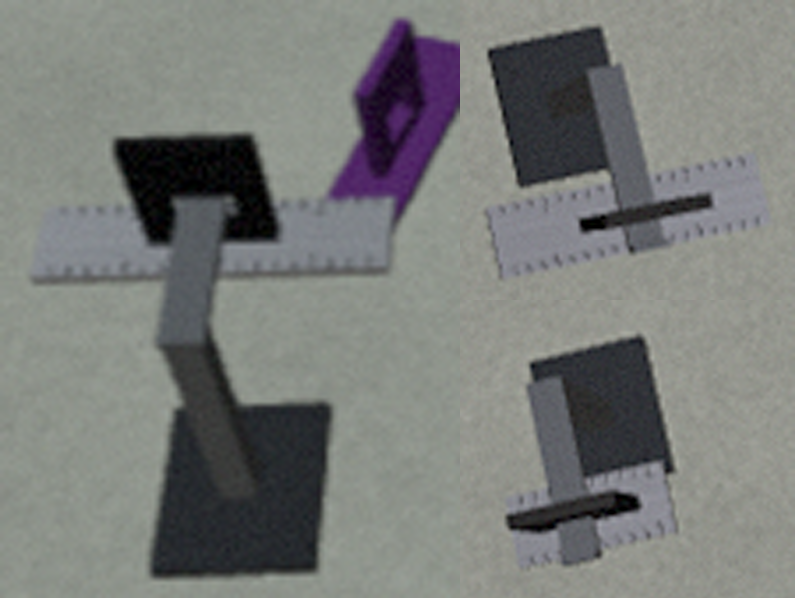

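View pics/c2.png

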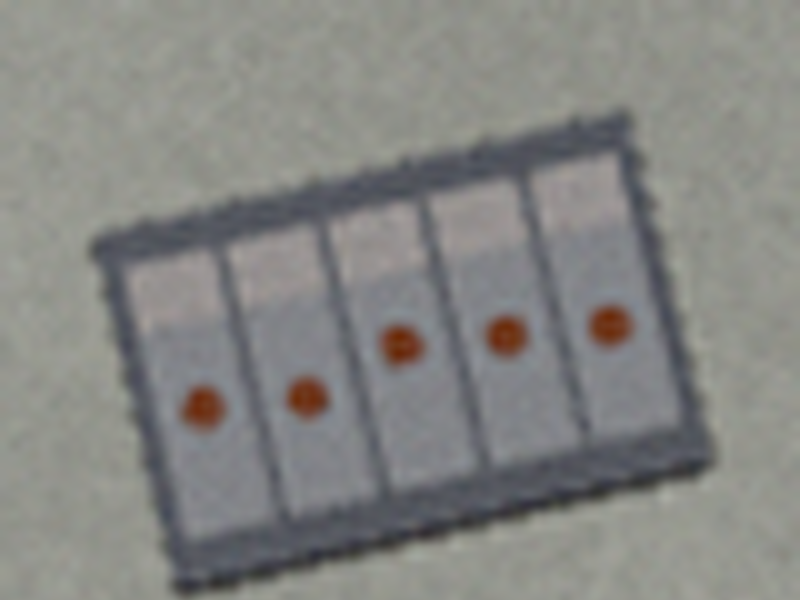

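The crop shows the right bar is the long one: 80 px against about 48 px, aluminium, hanging by its black handle. Triangulating its corners now.

```bash
cat > h.py <<'E'
from cell import bot
import numpy as np, cv2
def P(n):
    c=bot.calibration(n); return np.array(c['mtx'])@np.array(c['extrinsics'])[:3]
def tri(views):
    # views: [(P,uv)...]
    A=[]
    for p,(u,v) in views: A+= [u*p[2]-p[0], v*p[2]-p[1]]
    X=np.linalg.svd(np.array(A))[2][-1]; X=X[:3]/X[3]
    e=[]
    for p,(u,v) in views:
        q=p@np.r_[X,1]; e.append(np.hypot(*(q[:2]/q[2]-[u,v])))
    return X,max(e)
def atz(p,uv,z):
    u,v=uv; A=np.array([u*p[2]-p[0], v*p[2]-p[1]])
    return np.r_[np.linalg.solve(A[:,:2],-(A[:,2]*z+A[:,3])),z]
def Pw(pos,quat):
    from scipy.spatial.transform import Rotation as R
    c=bot.calibration('wrist'); T=np.eye(4); T[:3,:3]=R.from_quat(np.roll(quat,-1)).as_matrix(); T[:3,3]=pos
    return np.array(c['mtx'])@np.linalg.inv(T@np.array(c['hand_eye']))[:3]
E
python3 - <<'E'
from h import *
np.set_printoptions(precision=4,suppress=True)
t,s=P('top'),P('scene')
tb=lambda x,y:(340+(x-460)/3.526,180+y/3.529)
sb=lambda x,y:(130+x/4.6,120+y/4.6)
for n,a,b in [('handle -y',tb(712,200),sb(115,138)),('handle +y',tb(582,222),sb(250,137)),
 ('bar -y near',tb(768,215),sb(42,208)),('bar -y far',tb(752,155),sb(33,278)),('bar +y near',tb(503,277),sb(393,200)),('bar +y far',tb(488,212),sb(390,268)),
 ('tongue end -y',tb(664,245),sb(176,198)),('tongue post',tb(605,66),sb(187,345))]:
    print(n,*tri([(t,a),(s,b)]))
pc=lambda x,y:(235+x/10,140+y/10)
for n,a in [('far+y',(95,245)),('far-y',(632,115)),('near-y',(714,460)),('near+y',(178,578))]:
    print(n,atz(t,pc(*a),.022))
for n,bb in [('dish',(233,251,31,39)),('forceps',(308,253,30,8)),('jar',(176,111,32,35)),('bottle',(232,105,25,34)),('beaker',(335,112,38,32)),('stdB',(152,188,37,68))]:
    print(n,atz(t,(bb[0]+bb[2]/2,bb[1]+bb[3]/2),.01), )
print(bot.read_position(),bot.read_tool_rot())
E
```

```text
handle -y [ 0.4565 -0.3226  0.1865] 0.5080941187335972
handle +y [ 0.4456 -0.246   0.1876] 3.117888406533522
bar -y near [ 0.4495 -0.385   0.1154] 0.12746472767951586
bar -y far [ 0.4912 -0.3781  0.1068] 0.395245832346696
bar +y near [ 0.4089 -0.2014  0.1087] 0.5565718425558918
bar +y far [ 0.4536 -0.1926  0.1047] 0.8154153089138101
tongue end -y [ 0.4302 -0.3142  0.1143] 0.6953867399050205
tongue post [ 0.5489 -0.2665  0.1445] 1.5355609817105487
far+y [0.6644 0.065  0.022 ]
far-y [ 0.6988 -0.0808  0.022 ]
near-y [ 0.6037 -0.1013  0.022 ]
near+y [0.5732 0.0429 0.022 ]
dish [0.3801 0.0559 0.01  ]
forceps [ 0.4135 -0.1428  0.01  ]
jar [0.7702 0.2107 0.01  ]
bottle [0.7871 0.0657 0.01  ]
beaker [ 0.7667 -0.2368  0.01  ]
stdB [0.5116 0.2653 0.01  ]
[ 0.2465 -0.4917  0.2313] [-0.6017  0.6017 -0.3714  0.3714]
```

```bash
cat >> h.py <<'E'
def quat(psi):
    "tool pointing down, jaw axis (tool x) at world yaw psi"
    from scipy.spatial.transform import Rotation as R
    x=np.array([np.cos(psi),np.sin(psi),0]);y=np.array([0,0,-1.]);M=np.c_[x,y,np.cross(x,y)]
    return np.roll(R.from_matrix(M).as_quat(),1)
def snap(name,n=1):
    p,q=bot.read_position(),bot.read_tool_rot(); im=bot.camera('wrist')
    cv2.imwrite(f'pics/{name}.png',im[:,:,::-1]); np.savez(f'pics/{name}.npz',p=p,q=q); return p,q
E
python3 - <<'E'
from h import *
np.set_printoptions(precision=4,suppress=True)
for a in (np.radians(12),np.radians(192)):
    for pos in ([.45,-.285,.29],[.45,-.285,.16],[.30,-.30,.2],[.56,-.03,.06]):
        print(a,pos,bot.solve_ik(pos,quat(a)))
E
```

```text
0.20943951023931956 [0.45, -0.285, 0.29] [-0.7032  0.2616 -0.1306  1.1786  0.      0.6582]
0.20943951023931956 [0.45, -0.285, 0.16] [-0.7032  0.3541 -0.3465  0.8702  0.      0.6582]
0.20943951023931956 [0.3, -0.3, 0.2] [-0.9598  0.1206 -0.5463  0.9038  0.      0.4016]
0.20943951023931956 [0.56, -0.03, 0.06] [-0.1851  0.516  -0.3832  0.6715  0.      1.1762]
3.351032163829113 [0.45, -0.285, 0.29] [-0.7032  0.2616 -0.1306  1.1786  0.     -2.4834]
3.351032163829113 [0.45, -0.285, 0.16] [-0.7032  0.3541 -0.3465  0.8702  0.     -2.4834]
3.351032163829113 [0.3, -0.3, 0.2] [-0.9598  0.1206 -0.5463  0.9038  0.     -2.74  ]
3.351032163829113 [0.56, -0.03, 0.06] [-0.1851  0.516  -0.3832  0.6715  0.     -1.9654]
```

```bash
python3 - <<'E'
from h import *
a=np.radians(12); q=quat(a)
bot.move_pose([.43,-.30,.31],q); snap('w1')
bot.move_linear([.48,-.26,.31],speed=.3); snap('w2')
print(bot.read_clock(),bot.read_position(),bot.read_joint_positions())
E
```

```text
2.6917 [ 0.47947293 -0.26064254  0.30939245] [-6.32897273e-01  2.80718147e-01 -5.60309540e-02  1.23521683e+00
 -5.28029104e-04  7.29719246e-01]
```

View pics/w1.png

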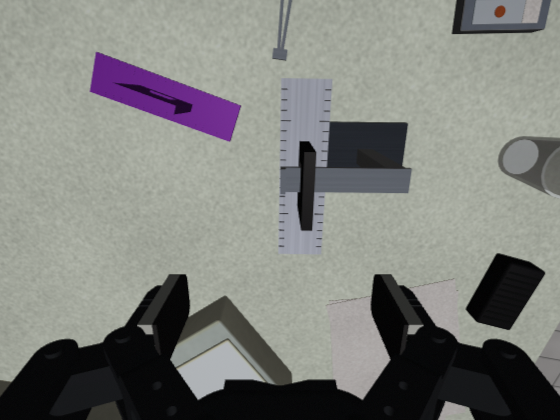

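View pics/w2.png

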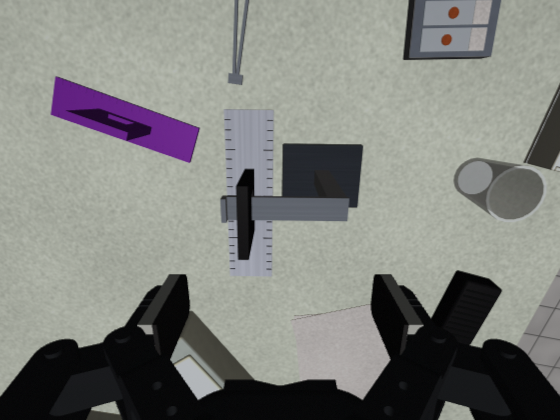

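```bash
python3 - <<'E'
import cv2,numpy as np
a=cv2.resize(cv2.imread('pics/w1.png')[70:265,265:345],(246,600),interpolation=2)
b=cv2.resize(cv2.imread('pics/w2.png')[100:285,210:290],(259,600),interpolation=2)
cv2.imwrite('pics/c3.png',np.hstack([a,b]))
E
```

```text
(no output)
```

View pics/c3.png

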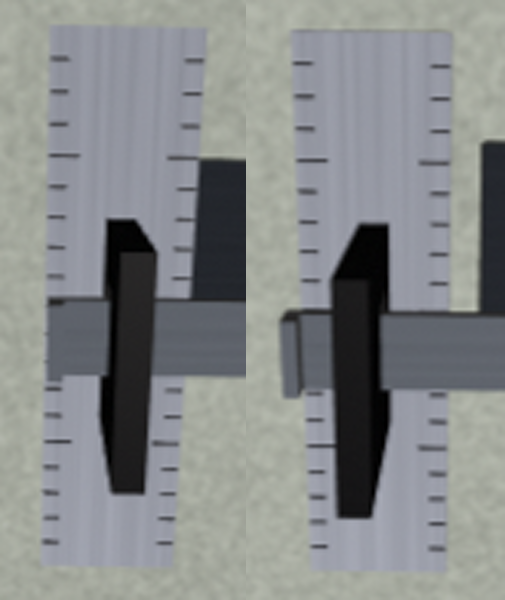

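```bash
python3 - <<'E'
from h import *
np.set_printoptions(precision=4,suppress=True)
d=[np.load(f'pics/w{i}.npz') for i in(1,2)]
p1,p2=[Pw(x['p'],x['q']) for x in d]
f=lambda x,y:(265+x/3.077,70+y/3.077); g=lambda x,y:(210+(x-246)/3.243,100+y/3.243)
R={}
for n,a,b in [('h+yn',(120,252),(332,280)),('h+yf',(157,253),(370,280)),('h-yn',(111,493),(338,517)),('h-yf',(144,493),(370,517)),
 ('b+yn',(50,27),(292,31)),('b+yf',(207,28),(453,32)),('b-yn',(42,566),(314,570)),('b-yf',(172,567),(446,572)),('lip in?',(48,376),(282,313))][:8]:
    R[n],e=tri([(p1,f(*a)),(p2,g(*b))]); print(n,R[n],round(e,2))
for k in 'hb':
    A=(R[k+'+yn']+R[k+'+yf'])/2;B=(R[k+'-yn']+R[k+'-yf'])/2
    v=A-B; print(k,(A+B)/2,np.linalg.norm(v),np.degrees(np.arctan2(-v[0],v[1])))
E
```

```text
h+yn [ 0.4398 -0.255   0.1839] 0.33
h+yf [ 0.4497 -0.2532  0.1831] 0.2
h-yn [ 0.4532 -0.3235  0.185 ] 0.12
h-yf [ 0.4622 -0.3207  0.1868] 0.0
b+yn [ 0.4089 -0.1999  0.112 ] 0.09
b+yf [ 0.4579 -0.1898  0.1116] 0.11
b-yn [ 0.4459 -0.3878  0.1107] 0.05
b-yf [ 0.4937 -0.3761  0.1148] 0.05
h [ 0.4513 -0.2881  0.1847] 0.06923972037961929 10.790520161234062
b [ 0.4516 -0.2884  0.1123] 0.19058305039065762 10.99816200576006
```

Two wrist views agree: the bar is 190.6 mm long, its handle 69 mm with its top at z = 0.185, its centre at (0.4515, -0.2883) and its yaw 11.0°. That matches the description. Next I measure the plate the same way.

```bash
python3 - <<'E'
from h import *
a=np.radians(12); q=quat(a)
bot.move_pose([.56,.04,.29],q); bot.wait(.2); snap('p1')
bot.move_linear([.62,.07,.29],speed=.3); bot.wait(.2); snap('p2')
print(bot.read_clock(),bot.read_position())
import cv2
E
```

```text
4.75 [0.61940263 0.06951874 0.29035584]
```

View pics/p1.png

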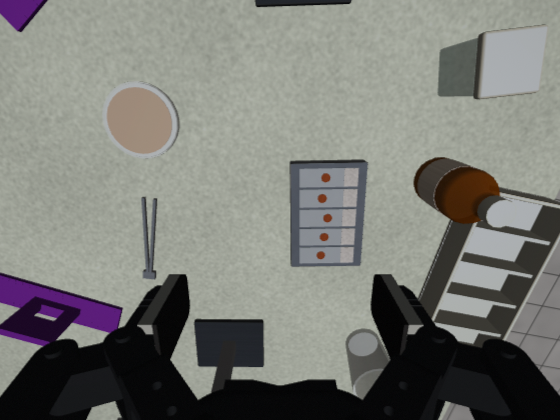

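View pics/p2.png

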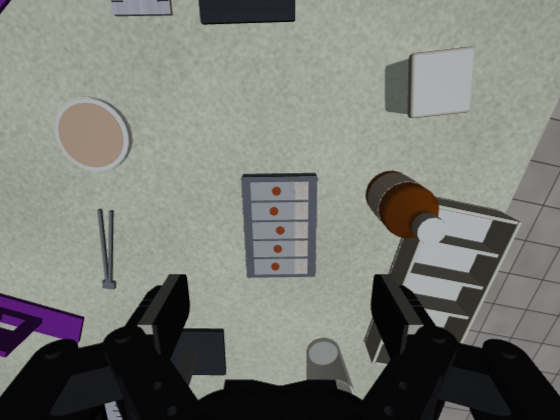

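```bash
python3 - <<'E'
import cv2,numpy as np
a=cv2.resize(cv2.imread('pics/p1.png')[150:280,280:375],(400,547),interpolation=2)
b=cv2.resize(cv2.imread('pics/p2.png')[160:290,235:330],(400,547),interpolation=2)
cv2.imwrite('pics/c4.png',np.hstack([a,b]))
E
```

```text
(no output)
```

View pics/c4.png

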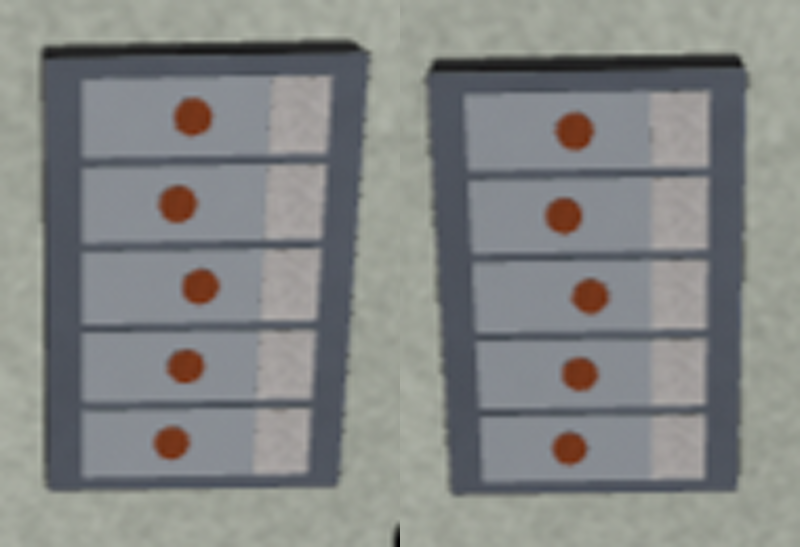

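```bash
python3 - <<'E'
from h import *
np.set_printoptions(precision=4,suppress=True)
d=[np.load(f'pics/p{i}.npz') for i in(1,2)]
p1,p2=[Pw(x['p'],x['q']) for x in d]
s=400/95
f=lambda x,y:(280+x/s,150+y/s); g=lambda x,y:(235+(x-400)/s,160+y/s)
K=[('n+',(42,60),(428,74)),('f+',(369,52),(745,71)),('n-',(49,490),(453,493)),('f-',(337,486),(737,490))]
R={};Q={}
for n,a,b in K:
    R[n],e=tri([(p1,f(*a)),(p2,g(*b))]); print(n,R[n],round(e,2),atz(p1,f(*a),.022),atz(p2,g(*b),.022))
    Q[n]=(atz(p1,f(*a),.022)+atz(p2,g(*b),.022))/2
for R in (R,Q):
    c=sum(R.values())/4; v=R['n+']-R['n-']; w=R['f+']-R['f-']; u=(R['f+']+R['f-']-R['n+']-R['n-'])/2
    print(c,[np.linalg.norm(x) for x in(v,w,u)],[np.degrees(np.arctan2(-x[0],x[1])) for x in(v,w)],np.degrees(np.arctan2(u[1],u[0])),'near mid',(R['n+']+R['n-'])/2)
E
```

```text
n+ [0.572  0.0436 0.0131] 0.02 [0.5714 0.0453 0.022 ] [0.5726 0.0459 0.022 ]
f+ [0.6677 0.0682 0.0248] 0.36 [0.6684 0.0682 0.022 ] [0.6684 0.0672 0.022 ]
n- [ 0.6063 -0.1007  0.0184] 0.04 [ 0.6057 -0.0989  0.022 ] [ 0.6062 -0.0985  0.022 ]
f- [ 0.7026 -0.0786  0.019 ] 0.01 [ 0.7015 -0.0771  0.022 ] [ 0.7019 -0.077   0.022 ]
[ 0.6372 -0.0169  0.0188] [np.float64(0.1484271728100966), np.float64(0.1509642362596185), np.float64(0.09904935505699472)] [np.float64(13.351764153387432), np.float64(13.371271063144214)] 13.677433820457654 near mid [ 0.5891 -0.0286  0.0157]
[ 0.637  -0.0156  0.022 ] [np.float64(0.14818105216821542), np.float64(0.14851593160647267), np.float64(0.09852852901854717)] [np.float64(13.250999903554405), np.float64(12.953216612929943)] 12.827775149246483 near mid [ 0.589  -0.0265  0.022 ]
```

Plate: top face 148 x 98.5 mm, yaw about 13.1°, centre (0.637, -0.016), top at about z = 0.019. All of these agree with the given sizes. Before grasping I check the tongue's centring in the window.

```bash
python3 - <<'E'
from h import *
np.set_printoptions(precision=4,suppress=True)
d=[np.load(f'pics/w{i}.npz') for i in(1,2)]
p1,p2=[Pw(x['p'],x['q']) for x in d]
f=lambda x,y:(265+x/3.077,70+y/3.077); g=lambda x,y:(210+(x-246)/3.243,100+y/3.243)
a=np.radians(11);ex=np.array([np.cos(a),np.sin(a),0]);ey=np.array([-np.sin(a),np.cos(a),0]);c=np.array([.4515,-.2883,.15])
for p,h,pts in((p1,f,[(48,299),(48,378),(245,299),(245,376)]),(p2,g,[(300,311),(303,389),(505,312),(505,390)])):
    for q in pts:
        X=atz(p,h(*q),.15)-c; print(q,X@ex,X@ey)
E
```

```text
(48, 299) -0.024234596283726418 0.015025035344706884
(48, 378) -0.02380048405162459 -0.010314547892465078
(245, 299) 0.03652820502682505 0.016024737797974697
(245, 376) 0.03856116392644732 -0.008628336785104619
(300, 311) -0.019443714614470028 0.015689048868972856
(303, 389) -0.019437153688383058 -0.009471556569830617
(505, 312) 0.04232332316726002 0.016472653754728027
(505, 390) 0.04302039848396167 -0.008688186062876248
```

```bash
python3 - <<'E'
from h import *
np.set_printoptions(precision=4,suppress=True)
a=np.radians(11); q=quat(a)
bot.move_pose([.4515,-.2883,.25],q); bot.wait(.2)
print(bot.read_ft_force(),bot.read_position())
hit=bot.move_linear([.4515,-.2883,.161],speed=.08,until_force=6)
print(hit,bot.read_position(),bot.read_ft_force())
if not hit:
    bot.set_gripper(0.0,60); bot.wait(.2)
    print(bot.read_gripper_width(),bot.read_ft_force(),bot.read_position(),bot.read_clock())
    snap('g1')
E
```

```text
[ 0.2945 -0.0621  0.8391] [ 0.4522 -0.2876  0.25  ]
False [ 0.4519 -0.2886  0.1615] [ 0.0872  0.0527 -0.1285]
0.1082022379691523 [0.2982 0.2383 2.2109] [ 0.4517 -0.2884  0.1612] 8.5583
```

View pics/g1.png

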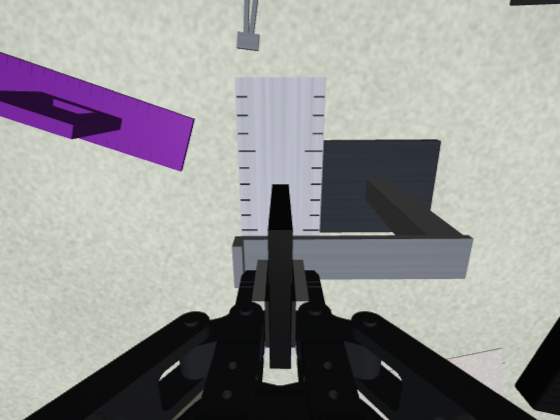

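The jaws hold the handle (px 280,270) at its middle, with opening 0.108, or about 9 mm, and the tongue runs below the fingers. Next I lift it, shift it 2 mm in the window and draw it off.

```bash
python3 - <<'E'
from h import *
np.set_printoptions(precision=4,suppress=True)
a=np.radians(11);b=np.radians(12)
p=bot.read_position()
p=p+[0,0,.013]
print(bot.move_linear(p,speed=.05)); bot.wait(.2); print(bot.read_ft_force(),bot.read_position())
p=p+.0025*np.array([-np.sin(a),np.cos(a),0]); bot.move_linear(p,speed=.03); print(bot.read_ft_force())
h=bot.move_linear(p-.08*np.array([np.cos(b),np.sin(b),0]),speed=.06,until_force=5)
print(h,bot.read_position(),bot.read_ft_force(),bot.read_gripper_width(),bot.read_clock())
snap('g2')
E
```

```text
False
[-0.3562  0.3559 -2.1043] [ 0.4515 -0.2882  0.1739]
[ 1.4412 -0.623  -2.1369]
False [ 0.3733 -0.3026  0.1742] [ 0.2245 -0.6494 -2.2598] 0.1023929886173209 10.9583
```

View pics/g2.png

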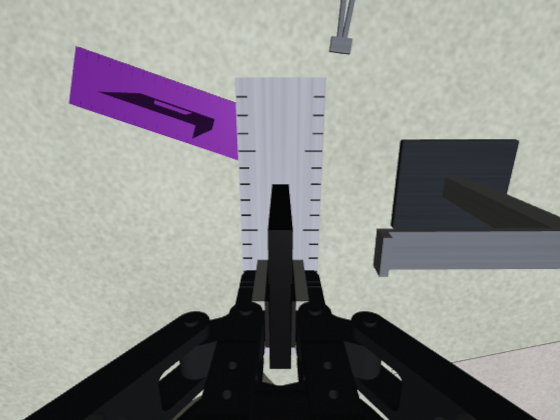

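The straightedge is off the hook: the bar shows clear of the lip (px 380,265) and the wrist load is about 2.2 N. I carry it round the front to a staging place 30 mm short of the plate.

```bash
python3 - <<'E'
from h import *
np.set_printoptions(precision=4,suppress=True)
b=np.radians(13.1); n=np.array([np.cos(b),np.sin(b)])
q=quat(b)
bot.move_linear([.345,-.22,.174],speed=.12)
bot.move_linear([.37,-.11,.15],speed=.12,rotation=q)
S=np.array([.564,-.033])-.03*n
bot.move_linear([*S,.13],speed=.15)
bot.move_linear([*S,.068],speed=.1); bot.wait(.3)
print(bot.read_position(),bot.read_ft_force(),bot.read_gripper_width(),bot.read_clock())
snap('s1')
im=bot.camera('top');cv2.imwrite('pics/t1.png',im[:,:,::-1])
E
```

```text
[ 0.5352 -0.0399  0.0685] [-0.3907  0.3777 -1.9414] 0.10644738498159728 15.4083
```

View pics/s1.png

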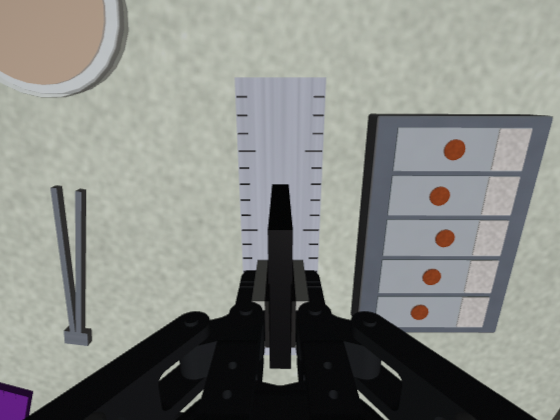

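View pics/t1.png

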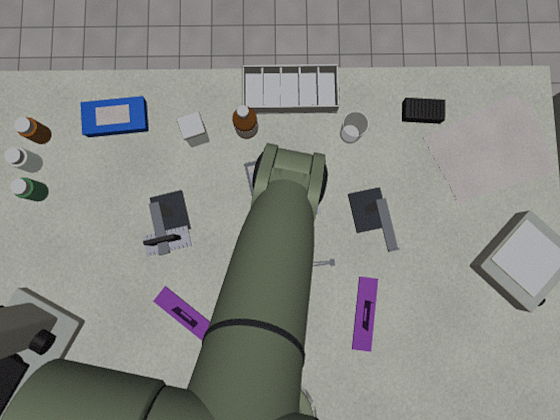

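```bash
python3 - <<'E'
import cv2,numpy as np
a=cv2.resize(cv2.imread('pics/s1.png')[65:345,225:560],(718,600),interpolation=2)
cv2.imwrite('pics/c5.png',a)
E
```

```text
(no output)
```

View pics/c5.png

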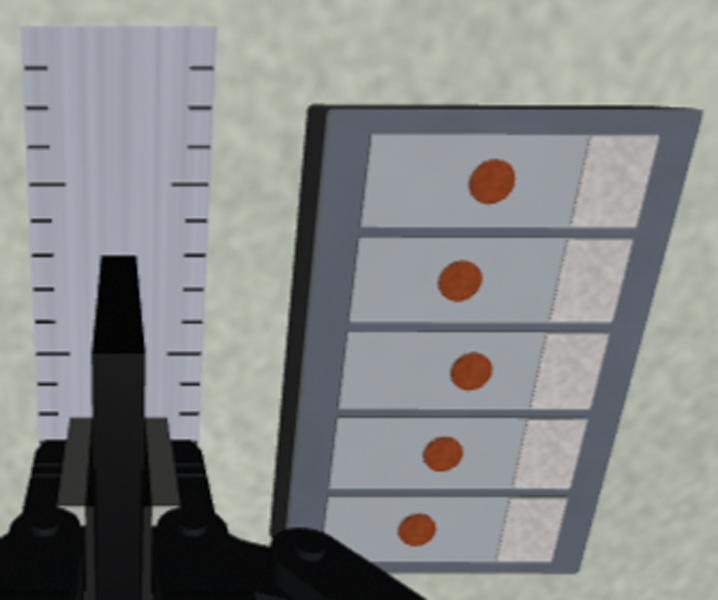

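```bash
python3 - <<'E'
from h import *
np.set_printoptions(precision=4,suppress=True)
d=np.load('pics/s1.npz');p=Pw(d['p'],d['q']);s=718/335
b=np.radians(13.1);ex=np.array([np.cos(b),np.sin(b),0]);ey=np.array([-np.sin(b),np.cos(b),0])
from scipy.spatial.transform import Rotation as R
M=R.from_quat(np.roll(d['q'],-1)).as_matrix(); print('psi',np.degrees(np.arctan2(M[1,0],M[0,0])))
for n,u,z in [('pn+',(329,108),.022),('pn lo',(289,530),.022),('pf+',(702,111),.022),('pf-',(578,573),.022),('b+n',(22,27),.0215),('b+f',(216,28),.0215),('bn lo',(41,440),.0215),('bf lo',(199,440),.0215)]:
    X=atz(p,(225+u[0]/s,65+u[1]/s),z); Y=X-d['p']; print(n,X,'rel',Y@ex,Y@ey)
E
```

```text
psi 13.101844293021799
pn+ [0.5715 0.0463 0.022 ] rel 0.054923302999702585 0.07572737751705522
pn lo [ 0.6018 -0.0824  0.022 ] rel 0.05524823208006042 -0.056497449979880765
pf+ [0.6675 0.0679 0.022 ] rel 0.15336650379174546 0.07500710615600344
pf- [ 0.7012 -0.0769  0.022 ] rel 0.15332745641103065 -0.07366313489794428
b+n [0.4892 0.0474 0.0215] rel -0.02501034143596901 0.09546054562121778
b+f [0.5373 0.0584 0.0215] rel 0.024331775690971762 0.09525080965598497
bn lo [ 0.5167 -0.0683  0.0215] rel -0.024463369603706243 -0.023517733361436005
bf lo [ 0.5645 -0.0572  0.0215] rel 0.02466344558450537 -0.023528375230689718
```

Relative to the tool, bar and plate are parallel to within 0.2°, the gap is 30.5 mm and the middles are about 1 mm apart. Next I advance to a 5 mm gap, lower it to the bench and press.

```bash
python3 - <<'E'
from h import *
np.set_printoptions(precision=4,suppress=True)
b=np.radians(13.1);ex=np.array([np.cos(b),np.sin(b),0])
p=bot.read_position(); t=p+.0255*ex; t[2]=.060
bot.move_linear(t,speed=.06); bot.wait(.2)
print('pre',bot.read_position(),bot.read_ft_force())
t[2]=.048
h=bot.move_linear(t,speed=.012,until_force=2.5); print('down',h,bot.read_position(),bot.read_ft_force())
p=bot.read_position()
h=bot.move_linear(p+.012*ex,speed=.008,until_force=3.0)
q=bot.read_position(); f=bot.read_ft_force()
print('push',h,q,(q-p)@ex,f,f@ex)
bot.wait(.2); f=bot.read_ft_force(); print(f,f@ex,bot.read_clock())
snap('s2')
E
```

```text
pre [ 0.5595 -0.0341  0.06  ] [-0.8389  0.0543 -1.5129]
down True [ 0.5598 -0.034   0.0532] [0.2964 0.3949 5.0884]
push True [ 0.5598 -0.034   0.0532] -8.749451639428161e-06 [ 0.1922 -0.1424  4.3666] 0.15493573176974929
[ 0.176  -0.1638  4.8367] 0.13425878640273628 17.525
```

View pics/s2.png

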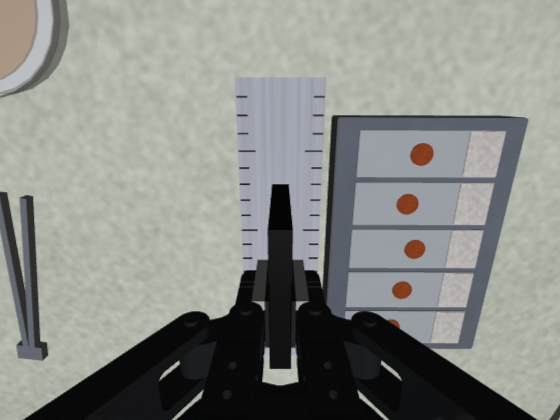

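The push stopped at once on the settling contact force, and a gap of about 5 mm still shows (px 325–332). I'll ease the down-force and push again.

```bash
python3 - <<'E'
from h import *
np.set_printoptions(precision=4,suppress=True)
b=np.radians(13.1);ex=np.array([np.cos(b),np.sin(b),0])
p=bot.read_position(); p[2]+=.0006
bot.move_linear(p,speed=.01); bot.wait(.4); print(bot.read_position(),bot.read_ft_force())
p0=bot.read_position(); z=p[2]
for k in range(3):
    p=bot.read_position(); t=p+.012*ex; t[2]=z
    h=bot.move_linear(t,speed=.01,until_force=3.5)
    q=bot.read_position(); f=bot.read_ft_force(); print('push',h,q,(q-p0)@ex,f,f@ex)
    bot.wait(.15); f=bot.read_ft_force(); print(f,f@ex,bot.read_clock())
    if (q-p0)@ex>.003: break
snap('s3')
E
```

```text
[ 0.5597 -0.034   0.0537] [ 0.1506 -0.2711 -1.869 ]
push True [ 0.564  -0.0329  0.0533] 0.004467967112223859 [-0.3588 -0.5417  3.1807] -0.4722845756216077
[-0.6034 -0.4424  4.9584] -0.6880038971632557 19.0917
```

View pics/s3.png

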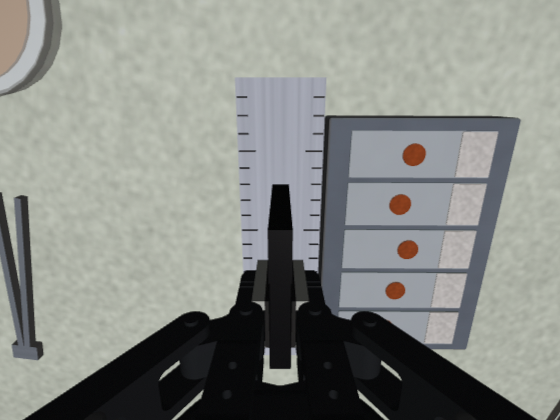

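It stopped again on the vertical force after 4.5 mm, and a sliver of gap is left. I'll creep in 0.5 mm steps and watch the horizontal force myself.

```bash
python3 - <<'E'
from h import *
np.set_printoptions(precision=4,suppress=True)
b=np.radians(13.1);ex=np.array([np.cos(b),np.sin(b),0])
p=bot.read_position(); p0=p.copy(); p[2]+=.0004
bot.move_linear(p,speed=.01); bot.wait(.2); f=bot.read_ft_force(); print(f,f@ex)
for k in range(10):
    p=p+.0005*ex
    bot.move_linear(p,speed=.01); bot.wait(.1); f=bot.read_ft_force(); q=bot.read_position()
    print(k,(q-p0)@ex,q[2],f,f@ex)
    if f@ex<-3.2: break
bot.wait(.2); f=bot.read_ft_force(); print(f@ex,bot.read_clock()); snap('s4')
E
```

```text
[ 0.2132  0.6976 -1.0222] 0.36582116010954624
0 0.0002657388001112876 0.05347816158420775 [-0.3729 -0.247  -1.3186] -0.41915639554915957
1 0.0005331826764892042 0.053496895278281706 [-1.6886  0.2432 -0.8006] -1.5895575904846988
2 0.0007051221589244632 0.053508060769735626 [-4.262   0.554   1.2606] -4.025516328505696
-6.282572811029084 20.8833
```

View pics/s4.png

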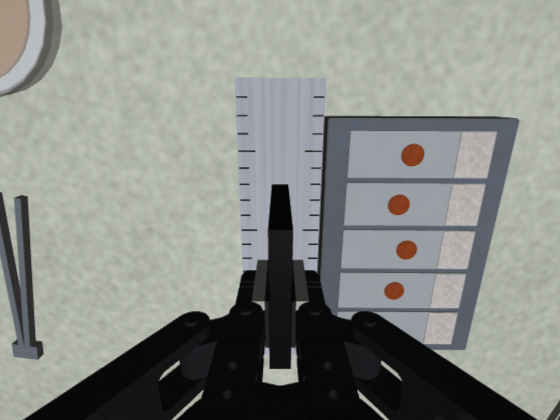

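Horizontal force reached 4 to 6 N against the plate and the bar is seated. Next I release, rise and check.

```bash
python3 - <<'E'
from h import *
np.set_printoptions(precision=4,suppress=True)
bot.set_gripper(1.0); bot.wait(.2)
p=bot.read_position(); print(p,bot.read_ft_force(),bot.read_gripper_width())
bot.move_linear(p+[0,0,.08],speed=.08)
bot.move_linear([.54,.05,.27],speed=.2); bot.wait(.2)
snap('s5'); print(bot.read_position(),bot.read_ft_force(),bot.read_clock())
a=cv2.resize(cv2.imread('pics/s5.png')[100:300,230:400],(510,600),interpolation=2);cv2.imwrite('pics/c6.png',a)
E
```

```text
[ 0.5654 -0.0325  0.0537] [-0.6804  0.3177 -0.7333] 1.0015045158911855
[0.5397 0.0495 0.2691] [ 0.38    0.9401 -0.5814] 24.2167
```

View pics/s5.png

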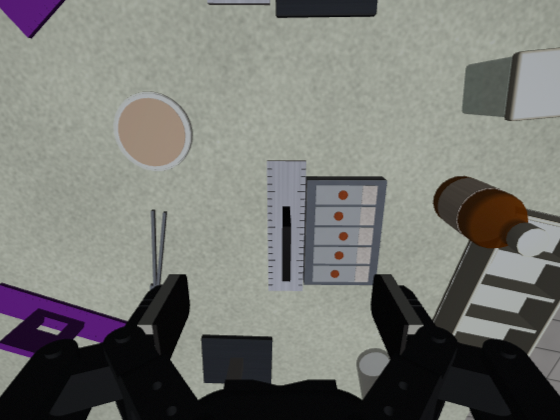

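View pics/c6.png

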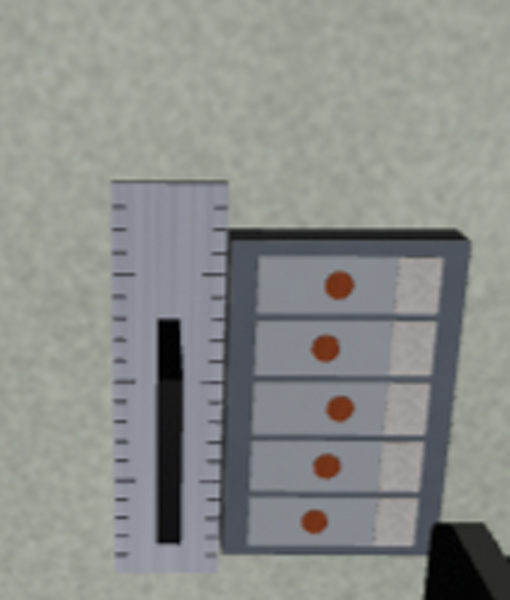

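```bash
python3 - <<'E'
from h import *
np.set_printoptions(precision=4,suppress=True)
a=cv2.resize(cv2.imread('pics/s5.png')[155:215,255:325],(700,600),interpolation=cv2.INTER_CUBIC);
b=cv2.resize(cv2.imread('pics/s5.png')[240:300,255:325],(700,600),interpolation=cv2.INTER_CUBIC)
cv2.imwrite('pics/c7.png',cv2.resize(np.hstack([a,b]),(800,343)))
d=np.load('pics/s5.npz');p=Pw(d['p'],d['q'])
ps={}
for n,u,z in [('n+',(230,240),.022),('f+',(470,240),.022),('n-',(221,553),.022),('f-',(437,553),.022),('b+n',(111,182),.006),('b+f',(229,182),.006),('b-n',(117,572),.006),('b-f',(217,572),.006)]:
    ps[n]=atz(p,(230+u[0]/3,100+u[1]/3),z); print(n,ps[n])
c=(ps['n+']+ps['f+']+ps['n-']+ps['f-'])/4; v=ps['n+']-ps['n-']; th=np.arctan2(-v[0],v[1]); ex=np.array([np.cos(th),np.sin(th),0]);ey=np.array([-np.sin(th),np.cos(th),0])
print(c,np.degrees(th))
nm=(ps['n+']+ps['n-'])/2
for k in ps: print(k,(ps[k]-nm)@ex,(ps[k]-nm)@ey)
E
```

```text
n+ [0.5715 0.0459 0.022 ]
f+ [0.6677 0.0684 0.022 ]
n- [ 0.605  -0.0989  0.022 ]
f- [ 0.702  -0.0759  0.022 ]
b+n [0.5185 0.0552 0.006 ]
b+f [0.5669 0.0665 0.006 ]
b-n [ 0.5619 -0.1304  0.006 ]
b-f [ 0.6092 -0.1192  0.006 ]
[ 0.6366 -0.0151  0.022 ] 12.992566686099645
n+ -1.7208407226417036e-19 0.07430616225845979
f+ 0.09879312823278875 0.07460428621268664
n- 1.7208407226417036e-19 -0.07430616225845979
f- 0.09972341747989018 -0.07367563118728421
b+n -0.04963194215716232 0.09531001355554575
b+f 0.00010450274511836161 0.09543347719569194
b-n -0.04903146419585477 -0.0952778461979379
b-f -0.00044838301457248987 -0.09495965133107907
```

View pics/c7.png

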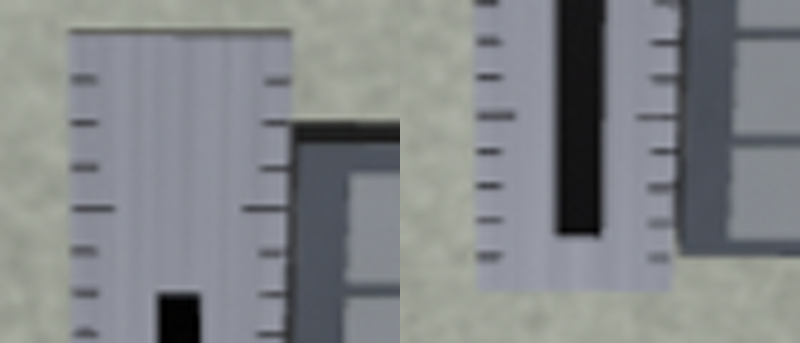

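The bar's far edge lies within about 0.5 mm of the plate face at both ends, their middles agree within 1 mm, and the plate moved less than 1 mm. I do a last look at the bystanders and hand in.

```bash
python3 - <<'E'
from h import *
im=bot.camera('scene');cv2.imwrite('pics/end.png',im[100:380,100:460,::-1])
bot.close_job(); print('handed in')
E
```

```text
the job is handed in; nothing more can be done
handed in
```

View pics/end.png

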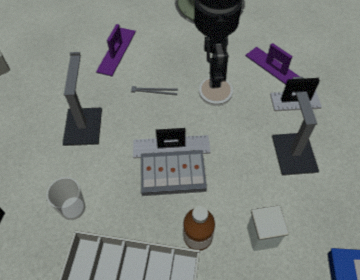

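I lifted the long straightedge off stand_a, laid it along the plate's side facing the robot, pressed it home, released it and handed the job in. The clock stood at about 24 s. No verdict is reported, so the following are my own checks.

- **Fit:** in the last wrist picture the bar's edge is within about 0.5 mm of the plate's face at both ends. It spans the whole side, and the middles agree within 1 mm.
- **Pressing:** the first two pushes stopped early because settling vertical force tripped the force stop, so I finished in 0.5 mm steps. The sideways force on the tool reached about 4 N, then 6 N, above the 1 N needed.
- **Plate:** it measured less than 1 mm from where it was at the start.
- **Surroundings:** in the last scene picture the short straightedge still hangs, and the bystanders look undisturbed. I judged the bystanders by eye only, not by measurement.
- **Disagreement:** one plate corner triangulated 9 mm too low in height, so I took the plate's 22 mm height from the description. A later close view from the wrist camera agreed with that.

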